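Seat the keyed spindle in its matching pulley and hold it home

TASK

Two drive spindles for the bench wheels stand in wooden blocks, and each belongs in the pulley with the collar of its own colour. Take the blue spindle out of its block by its cap and push it down into the blue pulley, turning it until the key slips into the keyway, then keep pushing against the spring at the bottom until the flange is fully home on the bushing. Finish while still gripping the cap and holding the spindle pressed home, so that I can tighten the set screw; do not knock or shift the orange spindle, the bisque cup or the clay stamp.

Things in the scene. Friction and masses are not known exactly. Their poses are not given: they have to be found in the camera images.
- blue_grip (a point): blue-capped keyed spindle, 110 mm tall, about 160 g, standing upright. This point: on its axis in the square plastic cap (24 x 24 mm, 52 mm tall), 90 mm above the shaft's tip, 20 mm below the cap's top, 46 mm above the flange's underside. z up along the spindle, x toward the side with the key, square to a face of the cap.
- orange_grip (a point): orange-capped spindle, same shape as the blue one, standing in a like block: leave alone; same point and axes as blue_grip
- blue_bore (a point): centre of the blue pulley's bore at its mouth, on top of the bushing, 68 mm above the table; z up, x toward the yellow mark. Vertical round hole 18.4 mm wide with one keyway, 8 mm wide, reaching 15 mm from the axis, open at the top. The bushing does not turn. Home = the spindle's flange flush on the bushing, the tip 44 mm below this point.
- blue_pulley: blue pulley, fixed: aluminium belt pulley 112 mm across with its blue collar, 66 mm wide, round its steel bushing, on a round wooden board 124 mm wide; origin on the axis at table height, z up, x toward the yellow paint mark. Highest point: the bushing's top, 68 mm up.
- orange_pulley: orange pulley, fixed: aluminium belt pulley 112 mm across with its orange collar, 66 mm wide, round its steel bushing, on a round wooden board 124 mm wide; origin on the axis at table height, z up, x toward the yellow paint mark. Highest point: the bushing's top, 68 mm up. Not used.
- blue_spring (a joint): spring plate at the bottom of the blue bore: 0 at rest, grows in m as it is pressed down. The shaft's tip meets it 7 mm before home; it pushes back with about 1 N at first and 7 N at home, and lifts the spindle some millimetres again if the push is let off.
- cup_mid (a point): pinkish unglazed (bisque) cup, 68 mm wide, 62 mm tall, loose; this point is half-way up: leave alone
- stamp_mid (a point): small pink clay stamp, 23 mm wide, 50 mm tall, standing loose; this point is half-way up: leave alone
- blue_spindle: the blue spindle; origin at the shaft's tip, axes as blue_grip. From the tip up: steel shaft 16 mm thick, tip chamfered 3 mm; brass key 6 mm wide, 5 mm proud of the shaft, from 18 to 42 mm above the tip; dark flange 38 mm across, underside at 44 mm; cap from 58 to 110 mm.
- blue_key (a point): lower end of the blue spindle's key, 11 mm off the axis, 18 mm above the tip. With the tip in the bore the key first rides on the bushing's flat top (tip 18 mm deep); once turned to within about 0.1 rad of the keyway it can drop in.
- blue_mark (a point): yellow paint mark on the blue pulley, 44 mm from the axis, 49 mm up. It shows the keyway only roughly: the keyway lies up to 0.5 rad to either side of it, differently each time; its angle is not given, find it by turning or by sight.
- blue_stand: fixed wooden block, 56 x 56 x 24 mm, the blue spindle stands loose in; origin under its centre. The tip is 16 mm deep in a hole 18 mm wide, 8 mm above the table, so blue_grip is 98 mm above the table. Lift straight up.
Things that resemble listed ones, but are neither listed nor needed, are in the scene too. There is more than one size of the blue_spindle; the job needs the smallest.

How it is judged:
On the way:
1. the blue spindle is gripped and lifted clear of its block (height (world z) of blue_grip above 0.125 m and contact force between the fingers and blue_spindle above 1 N), for 0.1 s.
At the end, for the whole second after the job is handed in: The blue spindle stands upright (within 0.10 rad) in the blue pulley's bore (cap centre within 6 mm of the axis), key in the keyway, flange within 2.5 mm of the bushing, the spring plate pressed more than 4 mm and pushing back with more than 3 N, and the fingers still grip the spindle (over 2 N) (z of blue_grip in the frame of blue_bore below 0.0485 m and horizontal distance between blue_grip and blue_bore below 0.006 m and angle between blue_grip's own z axis and vertical below 0.1 rad and value of joint blue_spring above 0.004 m and contact force between blue_spindle and blue_pulley above 3 N and contact force between the fingers and blue_spindle above 2 N); the arm keeps its last pose, push and grip.
It fails at once if the orange spindle is knocked or shifted by more than 25 mm (distance of orange_grip from where it was at the start of the episode above 0.025 m).
It fails at once if the bisque cup is knocked or shifted by more than 25 mm (distance of cup_mid from where it was at the start of the episode above 0.025 m).
It fails at once if the clay stamp is knocked or shifted by more than 25 mm (distance of stamp_mid from where it was at the start of the episode above 0.025 m).
It also fails if it takes over 51 s, if anything falls off the work surface, if the arm or the gripper's body presses on something with over 40 N, if the wrist force passes 120 N, or if a joint passes its speed limit or range.

ROBOT

A 6-joint arm with a two-finger parallel gripper is mounted at the origin on a cart in front of the work surface, level with it; the furniture and walls round the work are solid. World frame = base frame: x ahead of the robot, y to its left, z up, the work surface at z = 0. Lengths are in m, angles in rad, forces in N, time in s.
With the tool pointing down it reaches from about 0.35 to 0.85 m from the base axis. Payload 8.1 kg.
Tool frame: the origin (TCP) lies at the very end of the fingers, on their centre line; the grasp point (between the pads) lies 19 mm behind it; x points along the fingers, y is the direction in which the jaws open and shut, and the axes are right-handed (so a half turn about x gives the same grasp; the last joint's range is limited). The gripper opens to 93 mm and grips with 3 to 60 N. Pads are 15 mm wide; open, the fingers measure 128 mm over their backs; the gripper's body (75 mm by 188 mm) begins 65 mm behind the grasp point.
Start: joints at [-1.307, 0.13, 1.488, -0, 1.523, -0.085], TCP at [0.205, -0.564, 0.219] pointing down, gripper open.
Joint ranges: [-2.96, 2.96], [-0.89, 2.26], [0.02, 2.5], [-1.34, 4.48], [0, 2.73], [-2.66, 2.66]. Speed limits (rad/s): [2.39, 2.39, 2.79, 3.14, 3.14, 3.14].

INTERFACE

Orientations are given as a rotation vector (axis times angle).
In Python, from plant import * gives the robot as it stands. The module is installed in compiled form; this text tells all that it offers.
- The arm moves only by the tool apply_moves, never from a script. Its argument "series" is a list of rows, each an object with "jaw": the gripper's target within -1 to 1 (shut at 1, half-way at 0, fully open at -1); "linear": the shift along the tool's x, y, z normalised to -1 to 1, where 1 is 0.6 m, a list of three; "roll": the turn about the tool's x normalised to -1 to 1, where 1 is 30 degrees. A call has 1 to 20 rows; each row is the pose to reach, as a shift and turn from the pose measured when the call began, along the tool's axes at that moment; what a row does not reach only later rows make up. A row lasts 1/8 s, in which the tool goes at most 62.5 mm and 10.7 degrees, less where a joint would pass 70% of its speed; a pose out of reach is approached as far as the arm can. A call with a number of a shift or a turn outside -1 to 1 is refused whole. A call with a gripper value outside its range is refused whole. The fingers move at their own pace and stop on an object; "force" is the grip in N (left out, the last holds). Time passes only in rows, so rows that repeat a pose let the fingers close. It gives the time, the measured TCP pose, the force and the opening at its end, in the units of the state.
- read_state(): the state, without advancing time (a new reading comes with each control period).
- read_camera(name): name is "scene" or "top" or "wrist"; returns a dict with "pixels" (400x640x3 uint8, blue, green, red), "intrinsics" (3x3 intrinsics, pixels), "rvec" (rotation vector, rad) and "tvec" (3), from world to camera coordinates, as OpenCV has them; the wrist camera has in their place "tool_from_camera" (4x4, takes a point from camera to tool coordinates, whose origin is the TCP and whose axes are the tool frame's). Camera axes: x right, y down, z forward; pixel columns grow to the right and rows downward; lengths in m; the calibration is good to about 2 mm. A picture is of the moment at which its call begins: read the wrist's pose just before it. There is no depth.
- close_job(): hands the job in, once; it reports no verdict.
The state is a dict: "t": time; "q": joint angles; "dq": joint speeds; "joint_torque": joint torques, N m; "tool_pos": TCP position; "orientation": TCP orientation; "force": force on the tool from outside, world axes, zero at the start; "wrist_torque": the same for the moment, N m; "opening": finger opening in m.
Only numpy, scipy, OpenCV 4.12 (cv2) and the standard library are available. Lean on these libraries where they do the work, as an engineer would, in place of code of your own. Each camera call takes 0.05 s, during which the arm holds its last target. There are 200 camera calls.

## Working session

There is one attempt and no reset: what is moved stays moved. The work goes in short steps, Python scripts to look and compute and a tool call to move; the robot and the scene stay as the last step left them, time stands still between calls to the robot, and variables do not carry over. Pictures are saved under pics/ and viewed, about 8 in all and at most 12, crops included, and the job is handed in when it is done.

Besides the shell and the picture viewer there is one more tool, called after "Call:" as a command line: name --argument value ..., lists and objects as JSON in quotes. apply_moves: Moves the arm, as the interface text tells. Its arguments: {"type":"object","properties":{"series":{"type":"array"},"force":{"type":"number"}},"required":["series"]}

```bash
mkdir -p pics
cat > h.py <<'E'
from plant import *
import numpy as np, cv2
from scipy.spatial.transform import Rotation as R
def cam(n):
    s=read_state(); c=read_camera(n); K=np.array(c["intrinsics"],float)
    if n=="wrist":
        T=np.eye(4);T[:3,:3]=R.from_rotvec(s["orientation"]).as_matrix();T[:3,3]=s["tool_pos"]
        W=np.linalg.inv(T@np.array(c["tool_from_camera"]))
    else:
        W=np.eye(4);W[:3,:3]=R.from_rotvec(np.ravel(c["rvec"])).as_matrix();W[:3,3]=np.ravel(c["tvec"])
    return np.array(c["pixels"]),K@W[:3]
def save(n,f):
    im,P=cam(n);cv2.imwrite(f"pics/{f}.png",im);np.save(f"pics/{f}.npy",P);return im,P
def tri(ps):
    A=[]
    for f,(u,v) in ps:
        P=np.load(f"pics/{f}.npy");A+=[u*P[2]-P[0],v*P[2]-P[1]]
    A=np.array(A);A/=np.linalg.norm(A[:,:3],axis=1)[:,None]
    x=np.linalg.lstsq(A[:,:3],-A[:,3],rcond=None)[0];return x,A@np.r_[x,1]
def atz(f,uv,z):
    P=np.load(f"pics/{f}.npy");u,v=uv;A=np.array([u*P[2]-P[0],v*P[2]-P[1]])
    return np.linalg.solve(A[:,:2],-A[:,2]*z-A[:,3])
def proj(f,X):
    p=np.load(f"pics/{f}.npy")@np.r_[X,1];return p[:2]/p[2]
E
python3 - <<'E'
from h import *
for n in("scene","top"): save(n,n+"0")
s=read_state();print({k:np.round(v,3) for k,v in s.items()})
print(np.round(R.from_rotvec(s["orientation"]).as_matrix(),3))
E
```

```text
{'t': np.float64(0.1), 'q': array([-1.307,  0.131,  1.489,  0.   ,  1.523, -0.085]), 'dq': array([ 0.001, -0.001, -0.002, -0.   ,  0.   ,  0.002]), 'joint_torque': array([ 1.0000e-03, -5.6134e+01, -4.9309e+01,  7.7000e-02,  2.9000e-02,
       -0.0000e+00]), 'tool_pos': array([ 0.205, -0.563,  0.218]), 'orientation': array([ 2.032,  0.36 , -2.033]), 'force': array([0.296, 0.336, 0.242]), 'wrist_torque': array([-0.007,  0.069, -0.021]), 'opening': np.float64(0.093)}
[[-0.     0.342 -0.94 ]
 [ 0.002 -0.94  -0.342]
 [-1.    -0.002 -0.   ]]
```

View pics/scene0.png

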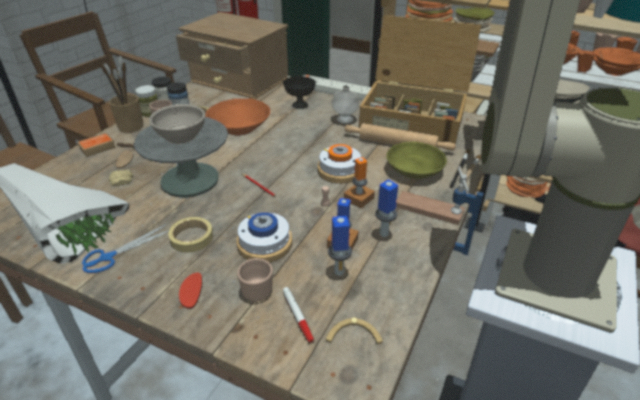

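View pics/top0.png

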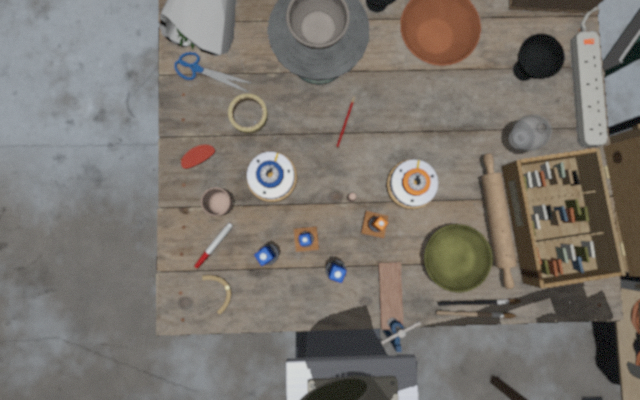

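Candidates for the blue spindle are top (306,239), in a wooden block (scene 343,208), top (265,254), a larger one (scene 341,235), and top (337,271), also larger (scene 388,195). The description (smallest, in a block) picks (306,239). The blue pulley is at top (270,175), the cup at (218,202), the stamp at (352,197) and the orange spindle at (376,223). Next is a close crop of both views.

Run:
```python
import cv2,numpy as np
a=cv2.imread("pics/top0.png")[140:290,230:400];b=cv2.imread("pics/scene0.png")[170:290,230:400]
a=cv2.resize(a,None,fx=4,fy=4,interpolation=cv2.INTER_CUBIC);b=cv2.resize(b,None,fx=4,fy=4,interpolation=cv2.INTER_CUBIC)
cv2.imwrite("pics/c1.png",a);cv2.imwrite("pics/c2.png",b)
```

```text
(no output)
```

View pics/c1.png

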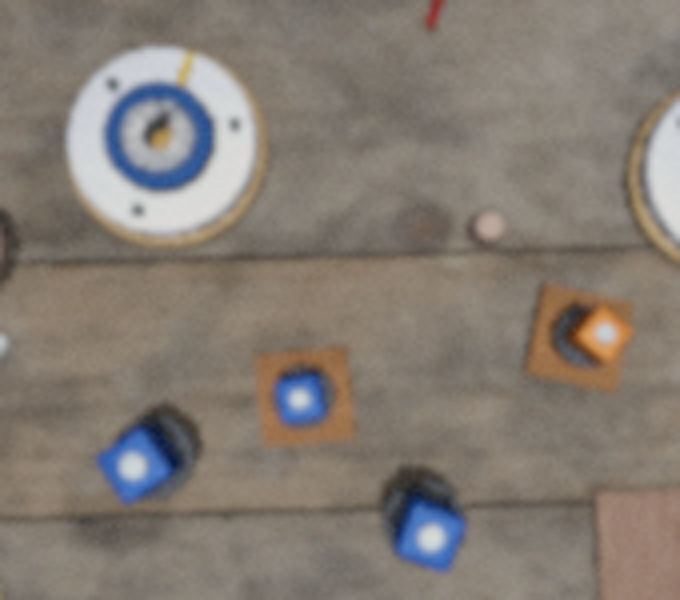

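View pics/c2.png

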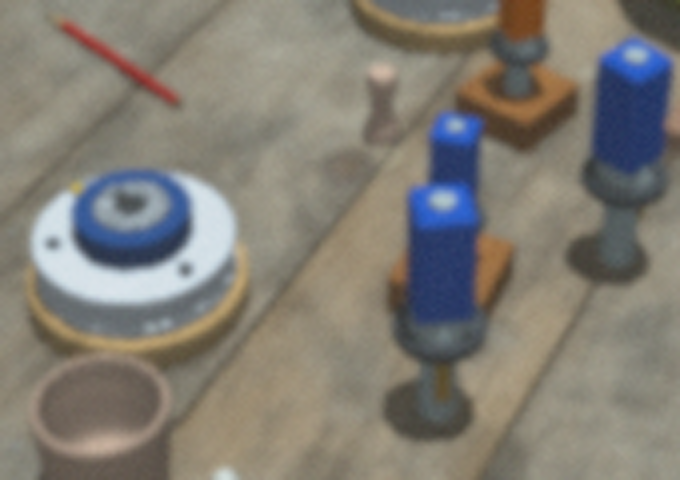

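The crops show the spindle in the block is clearly the smallest, with its cap top at c1 (300,399) and c2 (456,126). The bore is at c1 (160,135) and c2 (131,203), with a dark keyway notch just up-right of it. The yellow mark is at c1 (187,68).

Run:
```python
from h import *
T=lambda x,y:("top0",(230+(x+.5)/4-.5,140+(y+.5)/4-.5)); S=lambda x,y:("scene0",(230+(x+.5)/4-.5,170+(y+.5)/4-.5))
for n,a,b in[("cap",T(300,399),S(456,126)),("bore",T(160,136),S(131,203)),("orange?",T(489,226),S(380,72)),("bigA",T(134,466),S(443,198)),("bigB",T(432,537),S(634,55))]:
    x,r=tri([a,b]);print(n,x.round(4),r.round(4))
print(atz(*T(605,333),.138),atz(*T(187,68),.049),atz(*T(300,399),.118),atz("top0",(218,202),.06),atz(*T(160,136),.068))
a=[atz(*T(*p),.024) for p in((257,355),(346,347),(354,438),(266,445))];print(np.round(a,4),np.mean(a,0))
s=read_state();print(s["q"])
```

```text
cap [0.4452 0.1018 0.1166] [ 0.0002  0.0005 -0.0005 -0.    ]
bore [0.6006 0.182  0.0663] [ 0.0007  0.0013 -0.0015 -0.0002]
orange? [ 0.5444 -0.0106  0.0476] [ 0.0005  0.0011 -0.0012 -0.0001]
bigA [0.4131 0.1892 0.1435] [ 0.0003  0.0007 -0.0007 -0.    ]
bigB [0.3718 0.0334 0.1422] [ 0.0005  0.0011 -0.0012  0.    ]
[ 0.47580558 -0.06330009] [0.64249833 0.16660886] [0.44473669 0.10157675] [0.53627552 0.30332901] [0.59895781 0.18115432]
[[0.4706 0.1299]
 [0.474  0.0759]
 [0.419  0.0725]
 [0.4163 0.1256]] [0.44497735 0.10097124]
[-1.30741677e+00  1.31070978e-01  1.48915006e+00  3.18110443e-05
  1.52301157e+00 -8.54210066e-02]
```

Run:
```python
from h import *
c=read_camera("wrist");print(np.round(c["tool_from_camera"],3));print(np.round(c["intrinsics"],1))
s=read_state();M=R.from_rotvec(s["orientation"]).as_matrix()
print(M.T@(np.array([.46,.10,.27])-s["tool_pos"])/.6)
```

```text
[[-0.    -0.263  0.965 -0.167]
 [ 1.    -0.001  0.     0.001]
 [ 0.001  0.965  0.263 -0.073]
 [ 0.     0.     0.     1.   ]]
[[305.8   0.  315.9]
 [  0.  305.8 196.8]
 [  0.    0.    1. ]]
[-0.08563032 -0.89401615 -0.77739024]
```

Run:
```python
from h import *
s=read_state();M=R.from_rotvec(s["orientation"]).as_matrix()
print(M.T@(np.array([.535,.13,.205])-s["tool_pos"])/.6)
```

```text
[ 0.02271852 -0.89813404 -0.91194389]
```

Call:
apply_moves --series '[{"jaw":-1,"linear":[0,-0.3,-0.3],"roll":0},{"jaw":-1,"linear":[0,-0.9,-0.91],"roll":0},{"jaw":-1,"linear":[0,-0.9,-0.91],"roll":0},{"jaw":-1,"linear":[0,-0.9,-0.91],"roll":0},{"jaw":-1,"linear":[0,-0.9,-0.91],"roll":0},{"jaw":-1,"linear":[0,-0.9,-0.91],"roll":0},{"jaw":-1,"linear":[0,-0.9,-0.91],"roll":0},{"jaw":-1,"linear":[0,-0.9,-0.91],"roll":0},{"jaw":-1,"linear":[0,-0.9,-0.91],"roll":0},{"jaw":-1,"linear":[0,-0.9,-0.91],"roll":0},{"jaw":-1,"linear":[0,-0.9,-0.91],"roll":0},{"jaw":-1,"linear":[0.02,-0.9,-0.91],"roll":0},{"jaw":-1,"linear":[0.02,-0.9,-0.91],"roll":0},{"jaw":-1,"linear":[0.02,-0.9,-0.91],"roll":0},{"jaw":-1,"linear":[0.02,-0.9,-0.91],"roll":0},{"jaw":-1,"linear":[0.02,-0.9,-0.91],"roll":0}]'

```text
t: 2.15
tool_pos: [0.5335, 0.1293, 0.2072]
orientation: [2.034, 0.358, -2.033]
force: [0.4, -1.2, -0.5]
opening: 0.093
```

Run:
```python
from h import *
save("wrist","w1")
s=read_state();print(s["t"],s["tool_pos"],s["q"])
print(proj("w1",[.445,.1015,.118]),proj("w1",[.6,.1815,.068]))
```

```text
2.2 [0.53355726 0.12935724 0.20718791] [ 1.43617408e-01 -2.54783338e-03  1.64772527e+00  1.22347608e-03
  1.49581520e+00  1.36736619e+00]
[310.79005313 294.60694325] [287.24650841 105.90574915]
```

View pics/w1.png

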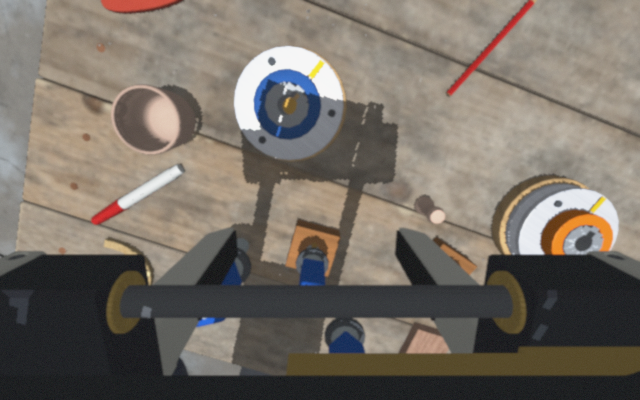

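The wrist view shows the bore at about (288,104) and the yellow mark at (316,70). The spindle's cap is at (312,270) with its block, and the bar of the gripper cuts across at row 300. I'll enlarge both areas.

Run:
```python
import cv2,numpy as np
i=cv2.imread("pics/w1.png");a=cv2.resize(i[40:165,230:350],(480,500),interpolation=cv2.INTER_CUBIC)[:, :400] if 0 else cv2.resize(i[60:150,245:335],(400,400),interpolation=cv2.INTER_CUBIC)
b=cv2.resize(i[210:300,270:360],(400,400),interpolation=cv2.INTER_CUBIC)
g=lambda x:np.uint8(255*(x/255.)**.6)
cv2.imwrite("pics/c3.png",np.hstack([g(a),g(b)]))
```

```text
(no output)
```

View pics/c3.png

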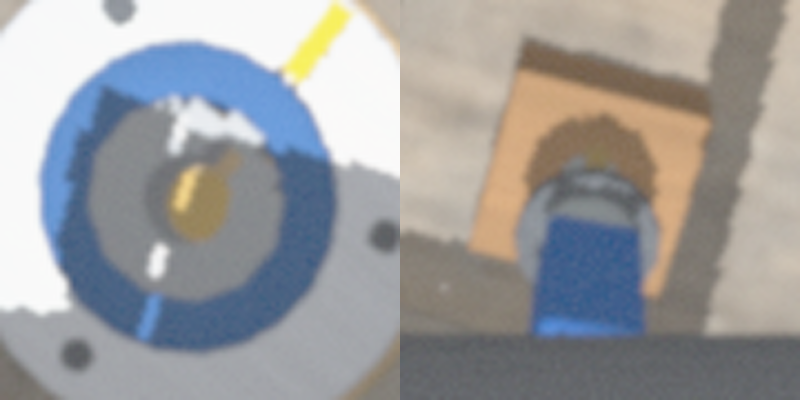

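The left crop shows the keyway slot running from the bore centre (188,198) to about (238,157), with the mark at (318,42). The right crop shows the brass key end at (598,157), facing the camera, and the cap's lower front edge from (552,216) to (641,227).

Run:
```python
from h import *
k=4.4444
A=lambda x,y:(245+(x+.5)/k-.5,60+(y+.5)/k-.5);B=lambda x,y:(270+(x-400+.5)/k-.5,210+(y+.5)/k-.5)
c=atz("w1",A(188,198),.068);e=atz("w1",A(238,157),.068);m=atz("w1",A(318,42),.049)
print("bore",c,"end",e,np.hypot(*(e-c)),"yaw",np.degrees(np.arctan2(*(e-c)[::-1])),"mark",m,np.degrees(np.arctan2(*(m-c)[::-1])))
# triangulate bore with top/scene
print(tri([("top0",(269.6,173.6)),("scene0",(262.4,220.4)),("w1",A(188,198))]))
l=atz("w1",B(552,216),.066);r=atz("w1",B(641,227),.066);d=r-l
print("edge",l,r,np.hypot(*d),"yaw normal",np.degrees(np.arctan2(d[1],d[0]))+90)
ke=atz("w1",B(598,157),.026);print("key",ke, "yaw from stand",np.degrees(np.arctan2(*(ke-[.445,.1013])[::-1])))
# top cap edge at z=.118 : bottom row of crop
for p in((535,320),(645,322)): print(atz("w1",B(*p),.118))
bl=[atz("w1",B(*p),.024) for p in((523,66),(708,120))];d=bl[1]-bl[0];print("block",bl,np.degrees(np.arctan2(d[1],d[0]))+90)
s=read_state();print(s["q"],s["t"])
```

```text
bore [0.60141027 0.18230659] end [0.61300626 0.17490068] 0.013759161518523962 yaw -32.56481538640241 mark [0.64268873 0.16742253] -19.828133341080544
(array([0.60087063, 0.18218507, 0.06611508]), array([ 0.00077395,  0.00152466, -0.00108017, -0.00027236, -0.00011789,
       -0.00060347]))
edge [0.45328708 0.11354189] [0.45797504 0.0917259 ] 0.022313995646441154 yaw normal 12.127670518636947
key [0.45513413 0.10233136] yaw from stand 5.811045362906332
[0.4545821  0.11565752]
[0.46201877 0.09367144]
block [array([0.47267257, 0.13043142]), array([0.47503522, 0.07717644])] 2.540253038163243
[ 1.43617408e-01 -2.54783338e-03  1.64772527e+00  1.22347608e-03
  1.49581520e+00  1.36736619e+00] 2.2
```

```bash
cat >> h.py <<'E'
def go(x,y,z):
    s=read_state();M=R.from_rotvec(s["orientation"]).as_matrix()
    print("t",s["t"],"pos",s["tool_pos"].round(4),"yyaw",np.degrees(np.arctan2(M[1,1],M[0,1])).round(2),"tilt",M[2].round(3),"F",s["force"].round(2),"op",s["opening"].round(4),"q6",s["q"][5].round(3))
    print("lin",(M.T@(np.array([x,y,z])-s["tool_pos"])/.6).round(4))
E
python3 -c "
from h import *
go(.445,.101,.19)"
```

```text
Traceback (most recent call last):
  File "h.py", line 27, in go
    print("t",s["t"],"pos",s["tool_pos"].round(4),"yyaw",np.degrees(np.arctan2(M[1,1],M[0,1])).round(2),"tilt",M[2].round(3),"F",s["force"].round(2),"op",s["opening"].round(4),"q6",s["q"][5].round(3))
                                                                                                                                                          ^^^^^^^^^^^^^^^^^^
AttributeError: 'float' object has no attribute 'round'
```

```bash
sed -i 's/s\["opening"\].round(4)/round(float(s["opening"]),4)/; s/s\["q"\]\[5\].round(3)/round(float(s["q"][5]),3)/; s/s\["tool_pos"\].round(4)/np.round(s["tool_pos"],4)/; s/s\["force"\].round(2)/np.round(s["force"],2)/' h.py
python3 -c "
from h import *
go(.445,.101,.19)"
```

```text
t 2.2 pos [0.5336 0.1294 0.2072] yyaw -70.12 tilt [-1.    -0.001 -0.001] F [-0.02 -1.38 -0.46] op 0.093 q6 1.367
lin [ 0.0285 -0.0057  0.1549]
```

Call:
apply_moves --series '[{"jaw":-1,"linear":[0.0,-0.006,0.155],"roll":-0.95},{"jaw":-1,"linear":[0.02,-0.006,0.155],"roll":-0.95},{"jaw":-1,"linear":[0.028,-0.006,0.155],"roll":-0.95},{"jaw":-1,"linear":[0.028,-0.006,0.155],"roll":-0.95}]'

```text
t: 2.7
tool_pos: [0.4446, 0.1005, 0.1904]
orientation: [1.724, 0.772, -1.721]
force: [0.3, -0.2, 0.1]
opening: 0.0933
```

Call:
apply_moves --series '[{"jaw":-1,"linear":[0,0,0],"roll":-0.95},{"jaw":-1,"linear":[0,0,0],"roll":-0.95},{"jaw":-1,"linear":[0,0,0],"roll":-0.95},{"jaw":-1,"linear":[0,0,0],"roll":-0.95}]'

```text
t: 3.2
tool_pos: [0.4451, 0.1002, 0.191]
orientation: [1.382, 1.089, -1.378]
force: [-0.3, 1.3, -0.8]
opening: 0.093
```

Call:
apply_moves --series '[{"jaw":-1,"linear":[0,0,0],"roll":-0.9},{"jaw":-1,"linear":[0,0,0],"roll":-0.9},{"jaw":-1,"linear":[0,0,0],"roll":-0.9},{"jaw":-1,"linear":[0,0,0],"roll":-0.9}]'

```text
t: 3.7
tool_pos: [0.4453, 0.1001, 0.1912]
orientation: [1.039, 1.309, -1.035]
force: [-0.4, -0.1, 0.5]
opening: 0.0929
```

```bash
python3 -c "
from h import *
go(.445,.101,.079)
save('wrist','w2')
print(proj('w2',[.445,.101,.118]))
i=cv2.imread('pics/w2.png');p=proj('w2',[.445,.101,.118]).astype(int)
x0,y0=p-50;x0=max(x0,0);y0=min(max(y0,0),300);print(x0,y0)
cv2.imwrite('pics/c4.png',cv2.resize(i[y0:y0+100,x0:x0+100],(500,500),interpolation=cv2.INTER_CUBIC))"
```

```text
t 3.7 pos [0.4453 0.1001 0.1912] yyaw 13.26 tilt [-1.     0.002 -0.001] F [-0.4  -0.15  0.46] op 0.0929 q6 -0.124
lin [ 0.187  -0.0006 -0.0015]
[315.08814396 203.27666257]
265 153
```

View pics/c4.png

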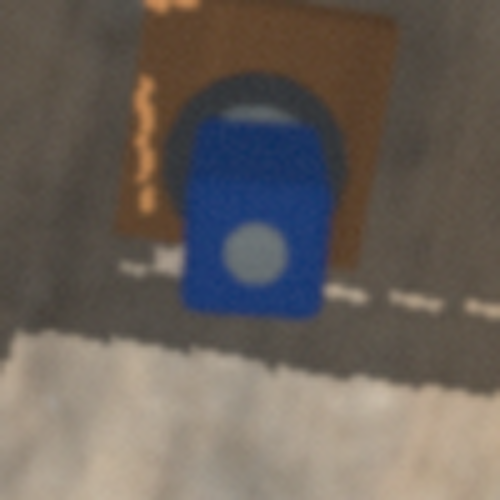

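The cap-top disc sits within 1 px of the prediction, and the cap is turned about 3.3° clockwise in the image. I'll descend with a small roll and then grip.

Call:
apply_moves --series '[{"jaw":-1,"linear":[0.08,0.001,-0.001],"roll":0.11},{"jaw":-1,"linear":[0.15,0.001,-0.001],"roll":0.11},{"jaw":-1,"linear":[0.187,0.001,-0.001],"roll":0.11},{"jaw":-1,"linear":[0.187,0.001,-0.001],"roll":0.11},{"jaw":1,"linear":[0.187,0.001,-0.001],"roll":0.11},{"jaw":1,"linear":[0.187,0.001,-0.001],"roll":0.11},{"jaw":1,"linear":[0.187,0.001,-0.001],"roll":0.11},{"jaw":1,"linear":[0.187,0.001,-0.001],"roll":0.11},{"jaw":1,"linear":[0.187,0.001,-0.001],"roll":0.11},{"jaw":1,"linear":[0.187,0.001,-0.001],"roll":0.11}]' --force 40

```text
t: 5.0
tool_pos: [0.446, 0.101, 0.079]
orientation: [1.083, 1.285, -1.079]
force: [-0.2, 0.1, 0.5]
opening: 0.0375
```

```bash
python3 -c "
from h import *
go(.445,.101,.17)"
```

```text
t 5.0 pos [0.446 0.101 0.079] yyaw 9.92 tilt [-1.     0.002 -0.001] F [-0.24  0.13  0.53] op 0.0375 q6 -0.064
lin [-0.1517 -0.0012 -0.0005]
```

Call:
apply_moves --series '[{"jaw":1,"linear":[0,0,0],"roll":0},{"jaw":1,"linear":[0,0,0],"roll":0},{"jaw":1,"linear":[0,0,0],"roll":0},{"jaw":1,"linear":[0,0,0],"roll":0},{"jaw":1,"linear":[0,0,0],"roll":0}]'

```text
t: 5.62
tool_pos: [0.4459, 0.101, 0.0789]
orientation: [1.082, 1.286, -1.079]
force: [0.3, -0.6, -0.1]
opening: 0.024
```

Call:
apply_moves --series '[{"jaw":1,"linear":[-0.03,0,0],"roll":0},{"jaw":1,"linear":[-0.08,0,0],"roll":0},{"jaw":1,"linear":[-0.15,0,0],"roll":0},{"jaw":1,"linear":[-0.15,0,0],"roll":0}]'

```text
t: 6.12
tool_pos: [0.4481, 0.1011, 0.1727]
orientation: [1.086, 1.281, -1.074]
force: [-0.2, -0.5, -2.0]
opening: 0.024
```

```bash
python3 -c "
from h import *
go(.601,.182,.175)
save('scene','s2');save('wrist','w3')"
```

```text
t 6.125 pos [0.4481 0.1011 0.1727] yyaw 9.92 tilt [-1.     0.009 -0.001] F [-0.24 -0.47 -1.95] op 0.024 q6 -0.064
lin [-0.0014  0.2742 -0.0889]
```

The opening is 24 mm and the wrist carries about 2 N, so the spindle is held. Next I carry it over the bore while turning.

Call:
apply_moves --series '[{"jaw":1,"linear":[0,0.1,-0.03],"roll":0.4},{"jaw":1,"linear":[0,0.2,-0.065],"roll":0.7},{"jaw":1,"linear":[0,0.274,-0.089],"roll":0.95},{"jaw":1,"linear":[0,0.274,-0.089],"roll":0.95},{"jaw":1,"linear":[0,0.274,-0.089],"roll":0.95}]'

```text
t: 6.85
tool_pos: [0.5971, 0.1815, 0.1668]
orientation: [1.442, 1.04, -1.444]
force: [0.7, -0.3, -1.8]
opening: 0.0236
```

Call:
apply_moves --series '[{"jaw":1,"linear":[0,0,0],"roll":0.48},{"jaw":1,"linear":[0.01,0,0],"roll":0.48},{"jaw":1,"linear":[0.01,0,0],"roll":0.48}]'

```text
t: 7.22
tool_pos: [0.5958, 0.1808, 0.1604]
orientation: [1.616, 0.882, -1.62]
force: [1.6, -0.6, -0.9]
opening: 0.0239
```

```bash
python3 -c "
from h import *
go(.601,.182,.158)
save('wrist','w4');save('scene','s4')
for a in ('w4','s4'): print(proj(a,[.601,.182,.068]),proj(a,[.601,.182,.089]))
i=cv2.imread('pics/w4.png');p=proj('w4',[.601,.182,.09]).astype(int);q=proj('s4',[.601,.182,.09]).astype(int)
j=cv2.imread('pics/s4.png');print(p,q)
f=lambda i,p:cv2.resize(i[max(p[1]-40,0):max(p[1]-40,0)+80,p[0]-40:p[0]+40],(400,400),interpolation=cv2.INTER_CUBIC)
cv2.imwrite('pics/c5.png',np.uint8(255*(np.hstack([f(i,p),f(j,q)])/255.)**.6))"
```

```text
t 7.225 pos [0.5958 0.1808 0.1604] yyaw -32.87 tilt [-1.    -0.002  0.001] F [ 1.65 -0.58 -0.87] op 0.0239 q6 0.785
lin [ 0.004   0.0062 -0.0064]
[319.19608681 194.4173936 ] [319.42665739 201.08244996]
[262.82873603 219.7917854 ] [262.08082695 212.25124005]
[319 201] [262 211]
```

View pics/c5.png

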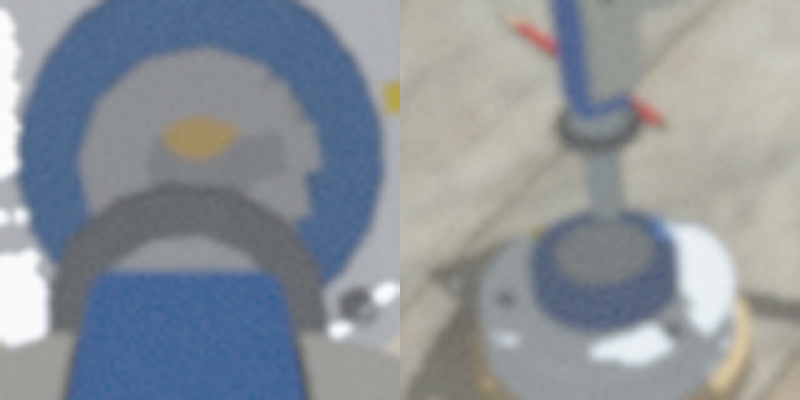

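The crop shows the keyway pointing right at (285,157) from the bore centre (200,165), about 4° anticlockwise of the key. The bore centre agrees with the prediction. I'll correct the position and lower to just above the mouth.

Call:
apply_moves --series '[{"jaw":1,"linear":[0.0,0.006,-0.0065],"roll":-0.1},{"jaw":1,"linear":[0.01,0.006,-0.0065],"roll":-0.1},{"jaw":1,"linear":[0.022,0.006,-0.0065],"roll":-0.1},{"jaw":1,"linear":[0.022,0.006,-0.0065],"roll":-0.1},{"jaw":1,"linear":[0.022,0.006,-0.0065],"roll":-0.1}]'

```text
t: 7.95
tool_pos: [0.6015, 0.1824, 0.1477]
orientation: [1.58, 0.918, -1.583]
force: [0.3, 0.4, -1.3]
opening: 0.0239
```

```bash
python3 -c "
from h import *
go(.601,.182,.119)
save('wrist','w5');save('scene','s5')
i=cv2.imread('pics/w5.png');p=proj('w5',[.601,.182,.07]).astype(int);q=proj('s5',[.601,.182,.08]).astype(int)
j=cv2.imread('pics/s5.png');print(p,q, proj('w5',[.601,.182,.068]),proj('s5',[.601,.182,.068]))
f=lambda i,p:cv2.resize(i[max(p[1]-40,0):max(p[1]-40,0)+80,p[0]-40:p[0]+40],(400,400),interpolation=cv2.INTER_CUBIC)
cv2.imwrite('pics/c6.png',np.uint8(255*(np.hstack([f(i,p),f(j,q)])/255.)**.6))"
```

```text
t 7.95 pos [0.6015 0.1824 0.1477] yyaw -29.82 tilt [-1.    -0.002  0.001] F [ 0.31  0.42 -1.33] op 0.0239 q6 0.733
lin [ 0.0479 -0.0003  0.0009]
[314 204] [262 215] [314.653342   203.37369131] [262.82873603 219.7917854 ]
```

View pics/c6.png

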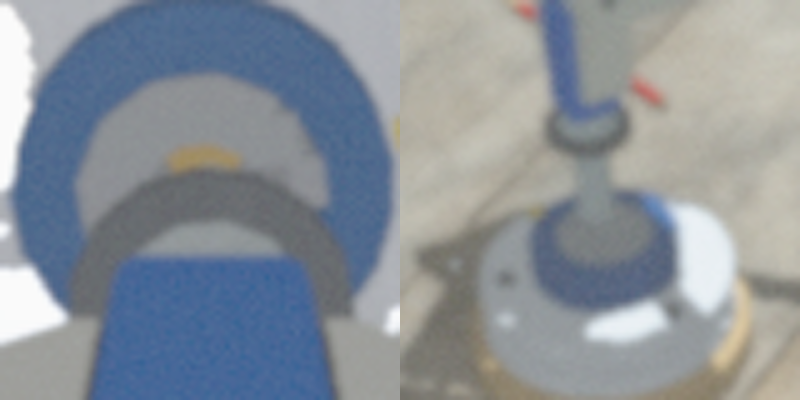

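The spindle looks about 1.3 mm too far along tool +y relative to the bore, and it is aligned along tool z. I'll shift it and enter the bore.

Call:
apply_moves --series '[{"jaw":1,"linear":[0.0,-0.0022,0.0005],"roll":0},{"jaw":1,"linear":[0.0,-0.0022,0.0005],"roll":0},{"jaw":1,"linear":[0.01,-0.0022,0.0005],"roll":0},{"jaw":1,"linear":[0.015,-0.0022,0.0005],"roll":0},{"jaw":1,"linear":[0.02,-0.0022,0.0005],"roll":0},{"jaw":1,"linear":[0.025,-0.0022,0.0005],"roll":0},{"jaw":1,"linear":[0.03,-0.0022,0.0005],"roll":0},{"jaw":1,"linear":[0.03,-0.0022,0.0005],"roll":0}]'

```text
t: 9.05
tool_pos: [0.6003, 0.1828, 0.1297]
orientation: [1.58, 0.918, -1.583]
force: [0.0, 0.4, -1.3]
opening: 0.0237
```

```bash
python3 -c "
from h import *
go(.601,.182,.119)"
```

```text
t 9.05 pos [0.6003 0.1828 0.1297] yyaw -29.81 tilt [-1.    -0.002  0.001] F [ 0.03  0.4  -1.35] op 0.0237 q6 0.734
lin [0.0179 0.0017 0.0005]
```

Tip is 9 mm into the bore with no contact force. I'll lower past the key height.

Call:
apply_moves --series '[{"jaw":1,"linear":[0.006,0,0],"roll":0},{"jaw":1,"linear":[0.012,0,0],"roll":0},{"jaw":1,"linear":[0.016,0,0],"roll":0},{"jaw":1,"linear":[0.02,0,0],"roll":0},{"jaw":1,"linear":[0.02,0,0],"roll":0}]'

```text
t: 9.68
tool_pos: [0.6001, 0.1828, 0.1174]
orientation: [1.58, 0.918, -1.583]
force: [0.9, 0.7, -1.1]
opening: 0.0237
```

```bash
python3 -c "
from h import *
go(.601,.182,.095);print(read_state()['wrist_torque'])"
```

```text
t 9.675 pos [0.6001 0.1828 0.1174] yyaw -29.82 tilt [-1.    -0.002  0.001] F [ 0.9   0.74 -1.07] op 0.0237 q6 0.734
lin [0.0373 0.002  0.0003]
[-0.0523195  -0.07221654  0.04528042]
```

Call:
apply_moves --series '[{"jaw":1,"linear":[0.005,0,0],"roll":0},{"jaw":1,"linear":[0.01,0,0],"roll":0},{"jaw":1,"linear":[0.014,0,0],"roll":0},{"jaw":1,"linear":[0.014,0,0],"roll":0}]'

```text
t: 10.18
tool_pos: [0.5999, 0.1828, 0.1086]
orientation: [1.58, 0.918, -1.584]
force: [0.4, 0.4, -0.9]
opening: 0.0238
```

```bash
python3 -c "
from h import *
go(.601,.182,.095);print(read_state()['wrist_torque'])"
```

```text
t 10.175 pos [0.5999 0.1828 0.1086] yyaw -29.81 tilt [-1.    -0.002  0.001] F [ 0.43  0.42 -0.88] op 0.0238 q6 0.734
lin [0.0227 0.0023 0.0002]
[-0.05506056 -0.07363105  0.03032718]
```

The key is in its keyway at 30 mm depth with no resistance. Now I press home against the spring.

Call:
apply_moves --series '[{"jaw":1,"linear":[0.006,0,0],"roll":0},{"jaw":1,"linear":[0.011,0,0],"roll":0},{"jaw":1,"linear":[0.016,0,0],"roll":0},{"jaw":1,"linear":[0.02,0,0],"roll":0},{"jaw":1,"linear":[0.023,0,0],"roll":0},{"jaw":1,"linear":[0.025,0,0],"roll":0},{"jaw":1,"linear":[0.025,0,0],"roll":0},{"jaw":1,"linear":[0.025,0,0],"roll":0}]'

```text
t: 11.18
tool_pos: [0.6, 0.1829, 0.095]
orientation: [1.58, 0.918, -1.583]
force: [-5.5, -0.6, 10.6]
opening: 0.0239
```

```bash
python3 -c "
from h import *
go(.601,.182,.095);print(read_state()['wrist_torque'])"
```

```text
t 11.175 pos [0.6    0.1829 0.095 ] yyaw -29.81 tilt [-1.    -0.002  0.001] F [-5.46 -0.64 10.57] op 0.0239 q6 0.734
lin [0.     0.0021 0.0005]
[-0.32302935  1.19340838 -0.00982585]
```

Call:
apply_moves --series '[{"jaw":1,"linear":[0.004,0,0],"roll":0},{"jaw":1,"linear":[0.004,0,0],"roll":0},{"jaw":1,"linear":[0.004,0,0],"roll":0},{"jaw":1,"linear":[0.004,0,0],"roll":0}]'

```text
t: 11.68
tool_pos: [0.6, 0.1829, 0.095]
orientation: [1.58, 0.918, -1.583]
force: [-9.3, -2.3, 18.1]
opening: 0.0238
```

```bash
python3 -c "
from h import *
go(.601,.182,.095)
save('wrist','w6');save('scene','s6');go(.601,.182,.095)
i=cv2.imread('pics/w6.png')[140:300,220:420];j=cv2.imread('pics/s6.png')[130:290,220:420]
cv2.imwrite('pics/c7.png',cv2.resize(np.uint8(255*(np.hstack([i,j])/255.)**.6),(800,320),interpolation=cv2.INTER_CUBIC))"
```

```text
t 11.675 pos [0.6    0.1829 0.095 ] yyaw -29.8 tilt [-1.    -0.002  0.   ] F [-9.31 -2.25 18.08] op 0.0238 q6 0.734
lin [-0.      0.0021  0.0005]
t 11.775 pos [0.6001 0.1829 0.095 ] yyaw -29.8 tilt [-1.    -0.002  0.   ] F [-9.14 -2.74 18.27] op 0.0239 q6 0.734
lin [-0.      0.0021  0.0005]
```

View pics/c7.png

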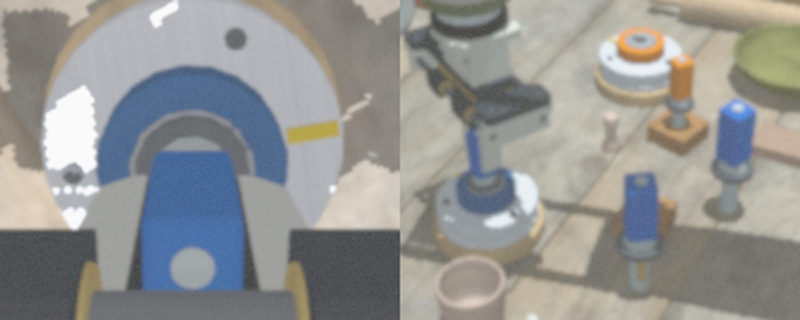

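The spindle is hard against the bushing: the height stayed at 0.095 m while the force rose to 18 N. The flange sits concentric on the bushing, the block is empty, and the orange spindle, stamp and cup are in place. I'm handing it in.

```bash
python3 -c "
from h import *
print(close_job());go(.601,.182,.095)"
```

```text
the job is handed in; nothing more can be done
None
the job is handed in; nothing more can be done
```

The blue spindle is home in the blue pulley, with its key in the keyway and the flange on the bushing. I handed the job in at about 11.8 s, with the gripper still holding the cap and pressing down. No verdict was reported.

- **What I did:** I picked the smallest blue-capped spindle, the one in the wooden block, and lifted it by its cap. I turned it about 40° to the keyway seen in the wrist view and lowered it. The key dropped in without a search.
- **Seating:** The TCP stopped at z = 0.095 m, the height calculated for home. Pushing further raised the upward force from 10.6 to 18 N without moving it, so the flange is on the bushing and the spring should be fully pressed.
- **Grip and tilt:** The opening was 23.9 mm on the 24 mm cap, and the tool was vertical to within about 0.002 rad.
- **Other objects:** The last scene picture shows the orange spindle, cup and stamp standing where they were, judged by eye only.
- **What disagreed:** A side force of about 9 N remained at the end. The image-based bore position and the final TCP differed by about 1.3 mm, within the 2 mm camera calibration. I measured the bore height as 66 mm, against the stated 68 mm.

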